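# Reverse the ratchet and clamp the optics cube

## Robot

A 6-joint arm with a two-finger parallel gripper is mounted at the origin on the work surface. World frame = base frame: x ahead of the robot, y to its left, z up, the work surface at z = 0. Lengths are in m, angles in degrees, forces in N, time in s.
With the tool pointing down it reaches from about 0.35 to 0.875 m from the base axis. Payload 4.2 kg.
Tool frame: the origin (TCP) lies at the very end of the fingers, on their centre line; the grasp point (between the pads) lies 19 mm behind it; z points along the fingers, y is the line along which they close (so a half turn about z gives the same grasp; the last joint's range is limited). The gripper opens to 87 mm and grips with 3 to 60 N. Pads are 19 mm wide; open, the fingers measure 117 mm over their backs; the gripper's body (75 mm by 190 mm) begins 51 mm behind the grasp point.
Start: joints at [-54.855, 22.042, 0.453, 0, -68.411, -14.817], TCP at [0.217, -0.586, 0.223] pointing down, gripper open.
Joint ranges: [-179.83, 179.83], [-69.29, 118.12], [-61.27, 80.66], [-181.25, 117.63], [-171.15, -9.14], [-177.46, 177.46]. Speed limits (degrees/s): [159.86, 159.86, 180, 180, 180, 180].

## Interface

Orientations are given as a 3x3 rotation matrix whose columns are the frame's x, y, z axes.
In Python, from station import sense, cams, r gives the robot as it stands. The module is installed in compiled form; this text tells all that it offers.
- The arm moves only by the tool step_arm, never from a script. Its argument "targets" is text: rows parted by semicolons, each of 4 numbers parted by spaces: the shift along the tool's x, y, z in cm, then the turn about the tool's z in degrees. In form: x y z turn; .... A call has 1 to 12 rows; each row shifts and turns the commanded pose from where the row before left it, along the tool's axes as they then stand; what a row does not reach is not made up. A row lasts 1/12 s, in which the tool goes at most 41.7 mm and 7.16 degrees, less where a joint would pass 70% of its speed; a pose out of reach is approached as far as the arm can. A call with a gripper value outside its range is refused whole. "claw" is the finger opening in cm, from 0 to 8.7, set as the call begins (left out, the last holds). The fingers move at their own pace and stop on an object; the grip force is fixed at half the most. Time passes only in rows, so rows that do not move let the fingers close. It gives the time, the measured TCP pose, the force, the opening and the grip force at its end, in the units of the state.
- sense(): the state, without advancing time (a new reading comes with each control period).
- cams.capture(name): name is "side" or "top" or "wrist"; returns a dict with "frame" (480x640x3 uint8, blue, green, red), "vertical_fov" (degrees; the focal length in pixels is half the picture's height over the tangent of half this angle, whatever the lens; pixels are square), "cx", "cy" (the principal point, pixels), "eye" and "rotation" of the camera in the world; the wrist camera has in their place "tool_from_camera" (4x4, takes a point from camera to tool coordinates, whose origin is the TCP and whose axes are the flange's). Camera axes: x right, y down, z forward; pixel columns grow to the right and rows downward; lengths in m; the calibration is good to about 2 mm. A picture is of the moment at which its call begins: read the wrist's pose just before it. There is no depth.
- r.finish_job(): hands the job in; it is judged then, once.
The state is a dict: "time_s": time; "joints": joint angles; "joint_velocities": joint speeds; "effort": joint torques, N m; "tcp_pos": TCP position; "ee_rot": TCP orientation; "wrist_force": force on the tool from outside, world axes, zero at the start; "moment": the same for the moment, N m; "gripper_width": opening from 0.0 (shut) to 1.0 (fully open); "gripper_force": force on a finger pad.
Only numpy, scipy, OpenCV 4.12 (cv2) and the standard library are available. Lean on these libraries where they do the work, as an engineer would, in place of code of your own. Each camera call takes 0.05 s, during which the arm holds its last target. There are 200 camera calls.

## Task

The ratchet handle of the little clamp on the optical table is still set to loosen. Flip its direction lever across to the tightening side, swing the handle right back to its far end to feel that it now clicks round freely without moving the jaw, then swing it forward and tighten the jaw until the cube is held firmly against the stop: stop when it takes about 9 N on the handle knob, and never open the jaw or crush the cube. Move the jaw only by the ratchet, leave the handle where it ends and everything else on the table alone.

Things in the scene. Friction and masses are not known exactly. Their poses are not given: they have to be found in the camera images.
- clamp: Aluminium bed plate, 90 x 250 x 12 mm, screwed to the table, yaw within 15 degrees; origin on the table under the ratchet's upright turning axis; y runs along the bed from the ratchet to jaw, cube and stop (roughly the robot's left), x away from the robot, z up. A grey pinion housing (56 x 62 mm, top 52 mm up) stands at the origin, the ratchet head on top of it.
- head_top (a point): Centre of the top of the steel ratchet head (54 mm across, top 82 mm above the table), on the handle's turning axis.
- knob (a point): Upright round black knob (18 mm thick, 66 to 114 mm above the table, this point at 98 mm) at the end of the handle, 130 mm from the turning axis; the bar below it is 15 mm thick, its middle 69 mm up. Force here: about 1 N free-wheeling (up to 5 N for a moment at a click), 4 to 5 N driving the free jaw; once the cube is held it rises about 1 N per 3 to 4 mm of knob travel.
- handle (a joint): Handle angle about the upright axis, rad, positive clockwise from above = tightening; 0 = handle along the clamp's -y, stops at -0.75 (swung back, knob away from the robot) and +0.75 (knob towards the robot); starts at 0.3 to 0.65. The ratchet clicks every 0.52 rad, so up to that much is lost before it drives; 16 mm of jaw travel per rad driven.
- lever (a joint): Direction lever angle, rad: about -0.4 = loosening (as it starts; turning the handle back would then open the jaw), about +0.4 = tightening. A sprung detent snaps it to the nearer end; about 3 N at the fin push it off. With a tooth under the pawl it rests at about 0.2 instead of 0.4, and it dips that far at each click.
- lever_tip (a point): Centre of the black upright fin at the lever's free end: 18 mm along the lever, 8 mm thick, 84 to 112 mm above the table (this point at 100 mm). The lever lies on the ratchet head, pivot 30 mm from the turning axis on the handle side, fin near that axis; plate top 89 mm up. Push the fin 24 mm across the handle, from the robot's side to the far side, to set tightening.
- jaw: Steel moving jaw plate, 58 wide x 8 x 40 mm high, with a black sprung pad; origin as the clamp's origin, shifted by the jaw travel along the clamp's y. It slides stiffly, stays where it is left and is moved only by the ratchet. Its pressure on the cube grows by some 10 N for each newton at the knob.
- jaw_face (a point): Centre of the pad's gripping face, 34 mm above the table, 62 mm from the turning axis at the start; moves along the clamp's +y to close.
- stop: Fixed steel stop on the bed, 70 mm wide, 42 mm high; origin at the foot of its gripping face; it is set differently each time, 115 to 120 mm from the turning axis.
- cube: Black optics cube with glass windows, 50 mm along the clamp's y, 44 mm across, 46 mm high, 0.6 kg, loose on the bed between jaw and stop with 3 to 8 mm of play in all; origin at the centre of its underside, 12 mm above the table.
- post: Bystander: upright steel post, 25 mm thick, 75 mm high; origin at its foot.
- driver: Bystander: screwdriver lying on the table.
- lens_ring: Bystander: flat aluminium lens ring, 50 mm across, 12 mm high.
Mind the look-alikes: they are no part of the job. Leave any green or yellow look-alike of the cube alone.

How it is judged:
By the outcome, as a careful person would: the job done as asked, in the order asked, and still so for the second after the job is handed in, with the robot touching nothing.
It also fails if it takes over 58 s, if anything falls off the work surface, if the arm or the gripper's body presses on something with over 40 N, if the wrist force passes 120 N, or if a joint passes its speed limit or range.

## Working session

There is one attempt and no reset: what is moved stays moved. The work goes in short steps, Python scripts to look and compute and a tool call to move; the robot and the scene stay as the last step left them, time stands still between calls to the robot, and variables do not carry over. Pictures are saved under pics/ and viewed, at most 10 in all, crops included, and the job is handed in when it is done.

Besides the shell and the picture viewer there is one more tool, called after "Request:" as name(argument=value, ...) on one line, values as JSON. step_arm: Moves the arm, as the interface text tells. Its arguments: {"type":"object","properties":{"targets":{"type":"string"},"claw":{"type":"number"}},"required":["targets"]}

```bash
mkdir -p pics; cat > h.py <<'E'
import numpy as np,cv2
from station import sense,cams,r
def cap(n,f=None):
    s=sense();c=cams.capture(n)
    if n=='wrist':
        T=np.array(c['tool_from_camera']);R=np.array(s['ee_rot']);c['eye']=R@T[:3,3]+np.array(s['tcp_pos']);c['rotation']=R@T[:3,:3]
    if f: cv2.imwrite('pics/'+f,c['frame'])
    return c
def ray(c,u,v):
    f=240/np.tan(np.radians(c['vertical_fov'])/2)
    d=np.array(c['rotation'])@np.array([(u-c['cx'])/f,(v-c['cy'])/f,1]);return np.array(c['eye']),d/np.linalg.norm(d)
def onz(c,u,v,z):
    e,d=ray(c,u,v);return e+d*(z-e[2])/d[2]
def proj(c,p):
    f=240/np.tan(np.radians(c['vertical_fov'])/2)
    q=np.array(c['rotation']).T@(np.array(p)-np.array(c['eye']));return q[0]/q[2]*f+c['cx'],q[1]/q[2]*f+c['cy']
E
python3 - <<'E'
from h import *
np.set_printoptions(precision=3,suppress=True)
for n in('top','side'):
    c=cap(n,n+'0.png');print(n,c['eye'],c['rotation'],c['vertical_fov'],c['cx'],c['cy'])
s=sense();print(s['time_s'],s['tcp_pos'],s['ee_rot'])
E
```

```text
top [0.357 0.006 1.223] [[ 0.014 -0.986  0.165]
 [-1.    -0.013  0.004]
 [-0.001 -0.165 -0.986]] 50.859242299784874 308.6167599163409 243.29858106241593
side [0.249 0.729 0.859] [[-0.922 -0.284  0.264]
 [-0.387  0.658 -0.646]
 [ 0.009 -0.697 -0.717]] 47.11297221701858 313.49662978762944 233.33967351674954
0.1 [ 0.217 -0.586  0.222] [[-0.938 -0.347 -0.001]
 [-0.347  0.938  0.002]
 [ 0.     0.002 -1.   ]]
```

View pics/top0.png

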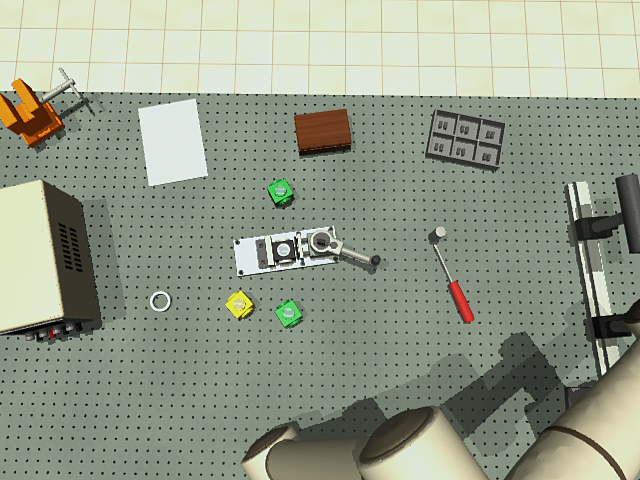

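View pics/side0.png

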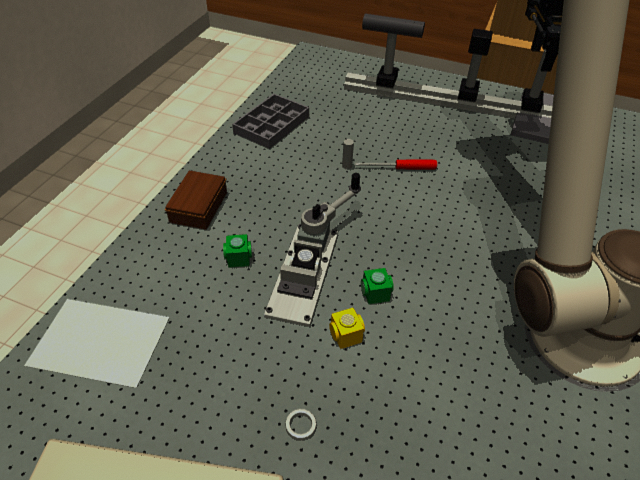

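The top view shows the clamp with its ratchet head near (320,241), the knob near (375,260) and the black cube near (285,249). The look-alikes are green cubes at (281,192) and (289,313) and a yellow one at (239,304). For the knob, the candidates are the knob at (375,260) and the post top at (439,232); I choose the black knob on the handle. Next is one close crop to check that.

```bash
python3 - <<'E'
from h import *
a=cv2.imread('pics/top0.png')[205:295,225:405];b=cv2.imread('pics/side0.png')[160:330,255:375]
a=cv2.resize(a,None,fx=4.4,fy=4.4,interpolation=2)[:, :]
cv2.imwrite('pics/a.png',a)
b=cv2.resize(b,None,fx=3.5,fy=3.5,interpolation=2);cv2.imwrite('pics/b.png',b)
E
```

```text
(no output)
```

View pics/a.png

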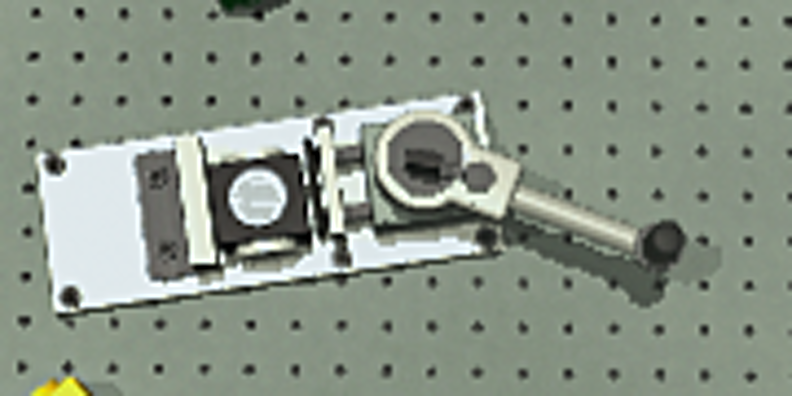

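View pics/b.png

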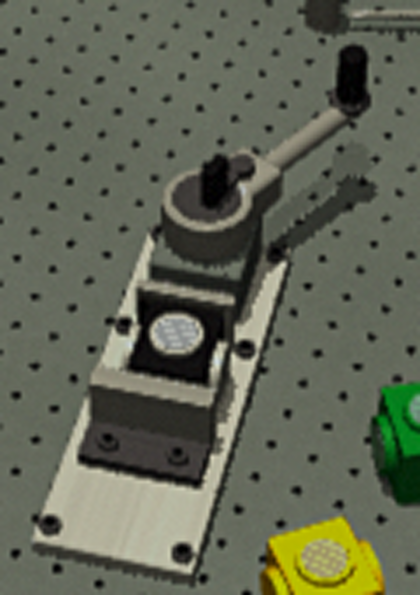

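The crops confirm the head ring near (423,158), the fin near (425,165), the pivot near (478,177) and the knob top near (662,240), all in the 4.4x top crop. The side crop agrees.

```bash
python3 - <<'E'
from h import *
np.set_printoptions(precision=4,suppress=True)
c=cap('top');g=lambda x,y,z:onz(c,225+x/4.4,205+y/4.4,z)
H=g(423,158,.082);K=g(662,238,.114);P=g(478,177,.089)
q=[g(*p,.012) for p in((38,155),(480,95),(505,250),(58,312))]
print('head',H,'knob',K,np.linalg.norm((K-H)[:2]),'piv',P,np.linalg.norm((P-H)[:2]),'finmid',g(424,162,.105))
print(q,[np.linalg.norm(q[i]-q[i-1]) for i in range(4)])
d=(q[0]-q[1]+q[3]-q[2])[:2];print('bed y dir',np.degrees(np.arctan2(d[1],d[0])))
h=(K-H)[:2];print('handle dir',np.degrees(np.arctan2(h[1],h[0])))
d=cap('side');m=lambda x,y:ray(d,255+x/3.5,160+y/3.5)
for n,a,z in(('knob',(353,52),.114),('head',(206,200),.082),('fin',(214,160),.112)):print(n,onz(d,255+a[0]/3.5,160+a[1]/3.5,z))
E
```

```text
head [ 0.5536 -0.0183  0.082 ] knob [ 0.5088 -0.1383  0.114 ] 0.1280628223829848 piv [ 0.5428 -0.0467  0.089 ] 0.030365606921904636 finmid [ 0.5475 -0.0183  0.105 ]
[array([0.5645, 0.1932, 0.012 ]), array([ 0.6016, -0.0511,  0.012 ]), array([ 0.515 , -0.0653,  0.012 ]), array([0.4775, 0.179 , 0.012 ])] [np.float64(0.08810899041457045), np.float64(0.24714424850937516), np.float64(0.08776095643281988), np.float64(0.24712779145274374)]
bed y dir 98.67659252393501
handle dir -110.45601617435005
knob [ 0.5076 -0.1366  0.114 ]
head [ 0.5519 -0.0139  0.082 ]
fin [ 0.5487 -0.0172  0.112 ]
```

Request:
step_arm(targets="-2.4 2.2 -0.15 0;-2.4 2.2 -0.15 0;-2.4 2.2 -0.15 0;-2.4 2.2 -0.15 0;-2.4 2.2 -0.15 0;-2.4 2.2 -0.15 0;-2.4 2.2 -0.15 0;-2.4 2.2 -0.15 0;-2.4 2.2 -0.15 0;-2.4 2.2 -0.15 0;-2.4 2.2 -0.15 0;-2.4 2.2 -0.15 0", claw=0)

```text
time_s: 1.2
tcp_pos: [0.3958, -0.2369, 0.2407]
ee_rot: [[-0.938, -0.347, 0.0], [-0.347, 0.938, 0.0], [-0.0, -0.0, -1.0]]
wrist_force: [0.3, 0.4, 0.4]
gripper_width: 0.171
gripper_force: 0.0
```

Request:
step_arm(targets="-2.4 2.2 -0.15 0;-2.4 2.2 -0.15 0;-2.4 2.2 -0.15 0;-2.4 2.2 -0.15 0;-2.4 2.2 -0.15 0;0 0 0 -7;0 0 0 -7;0 0 0 -7;0 0 0 -7;0 0 0 -7;0 0 0 -7;0 0 0 -7")

```text
time_s: 2.2
tcp_pos: [0.4696, -0.0935, 0.2479]
ee_rot: [[-0.347, -0.938, -0.0], [-0.938, 0.347, 0.0], [0.0, 0.0, -1.0]]
wrist_force: [-0.8, 0.4, -0.8]
gripper_width: 0.005
gripper_force: 0.0
```

```bash
python3 - <<'E'
from h import *
np.set_printoptions(precision=4,suppress=True)
s=sense();c=cap('wrist','w0.png');print(s['time_s'],s['tcp_pos'],s['ee_rot'],s['joints'],s['wrist_force']);print(c['tool_from_camera'],c['vertical_fov'],c['eye'],proj(c,(.5536,-.0183,.082)),proj(c,(.509,-.138,.114)))
E
```

```text
2.2 [ 0.4696 -0.0935  0.2479] [[-0.3473 -0.9378 -0.0003]
 [-0.9378  0.3473  0.0001]
 [ 0.      0.0003 -1.    ]] [  8.2241   6.5432 -16.8451  -0.0087 -66.6293 -28.5431] [-0.8476  0.3934 -0.8   ]
[[-0.0004 -0.9669 -0.2552  0.069 ]
 [ 1.     -0.0007  0.0009 -0.0004]
 [-0.001  -0.2552  0.9669 -0.1622]
 [ 0.      0.      0.      1.    ]] 62.547631699220965 [ 0.446  -0.1584  0.4101] (np.float64(255.0219734742499), np.float64(329.7545582566317)) (np.float64(242.99914473552633), np.float64(194.83359467474295))
```

View pics/w0.png

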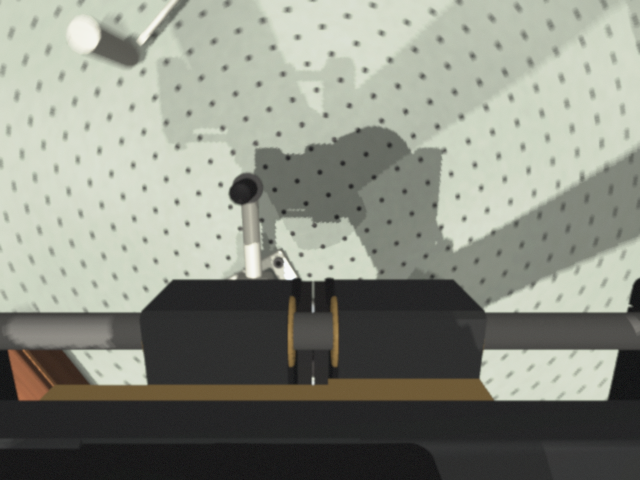

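The wrist view shows the knob top at (244,188), about where I predicted it. The fingers hide the head, so I'm sliding back for a clear look at head and fin.

Request:
step_arm(targets="-3 0 0 0;-3 0 0 0;-3 0 0 0;0 0 0 0;0 0 0 0")

```text
time_s: 2.67
tcp_pos: [0.5017, -0.0083, 0.2477]
ee_rot: [[-0.353, -0.936, -0.001], [-0.936, 0.353, -0.0], [0.0, 0.001, -1.0]]
wrist_force: [-0.5, -0.2, 0.8]
gripper_width: 0.009
gripper_force: 0.0
```

```bash
python3 - <<'E'
from h import *
np.set_printoptions(precision=4,suppress=True)
c=cap('wrist','w1.png');print(sense()['tcp_pos'],sense()['wrist_force'],proj(c,(.5536,-.0183,.082)),proj(c,(.509,-.138,.114)))
cv2.imwrite('pics/w1c.png',cv2.resize(c['frame'][60:310,100:400],None,fx=2.4,fy=2.4,interpolation=2))
E
```

```text
[ 0.5013 -0.0091  0.2477] [-0.3304 -0.2712 -0.4406] (np.float64(251.57187018507108), np.float64(233.00144070953908)) (np.float64(236.6603759081272), np.float64(64.05909232204121))
```

View pics/w1c.png

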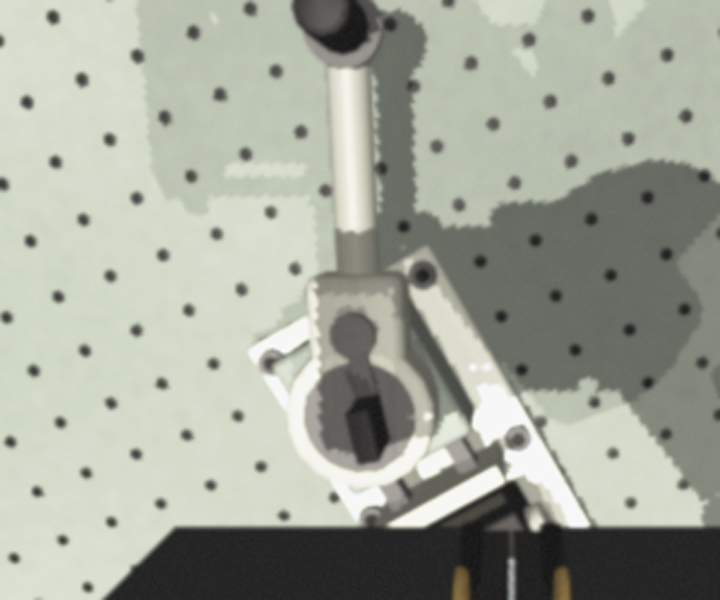

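```bash
python3 - <<'E'
from h import *
np.set_printoptions(precision=4,suppress=True)
c=cap('wrist');f=c['frame']
g=lambda x,y,z:onz(c,100+x/2.4,60+y/2.4,z)
H=g(362,414,.082);K=g(325,14,.114);P=g(353,337,.089);F=g(364,433,.112);h=(P-H)[:2];h/=np.linalg.norm(h);n=np.array([-h[1],h[0]])
print('H',H,'K',K,np.linalg.norm((K-H)[:2]),'P',P,'F',F)
hk=(K-H)[:2];hk/=np.linalg.norm(hk);n=np.array([-hk[1],hk[0]])
print('hk',hk,np.degrees(np.arctan2(*hk[::-1])),'n',n);
for a in(P,F):print((a-H)[:2]@hk,(a-H)[:2]@n)
s=sense();R=np.array(s['ee_rot'])[:2,:2];t=np.array(s['tcp_pos']);print(s['time_s'],t,np.array(s['ee_rot'])[:2,1])
h=hk;tgt=H[:2]+0*h-.045*n;print('tgt',tgt,'tool shift cm',100*R.T@(tgt-t[:2]))
E
```

```text
H [ 0.5536 -0.0197  0.082 ] K [ 0.5098 -0.1381  0.114 ] 0.1261744202965502 P [ 0.5443 -0.0468  0.089 ] F [ 0.5485 -0.0186  0.112 ]
hk [-0.3475 -0.9377] -110.33719770199144 n [ 0.9377 -0.3475]
0.028582202440039627 0.0006811451270912655
0.0007202076846465022 -0.005167740936329897
2.7667 [ 0.5012 -0.0096  0.2478] [-0.9352  0.3541]
tgt [ 0.5114 -0.0041] tool shift cm [-0.8785 -0.7601]
```

Request:
step_arm(targets="-0.9 -0.7 0 0;0 0 3 0;0 0 3 0;0 0 3 0;0 0 3 0;0 0 2.5 0;0 0 0.8 0;0 0 0 0;0 0 0 0")

```text
time_s: 3.52
tcp_pos: [0.5124, -0.0037, 0.0958]
ee_rot: [[-0.353, -0.935, 0.001], [-0.935, 0.353, -0.0], [-0.0, -0.001, -1.0]]
wrist_force: [-0.1, -0.2, -0.1]
gripper_width: 0.007
gripper_force: 0.0
```

Request:
step_arm(targets="0 -0.8 0 0;0 -0.8 0 0;0 -0.3 0 0;0 -0.3 0 0;0 0 0 0")

```text
time_s: 3.93
tcp_pos: [0.5329, -0.0114, 0.0956]
ee_rot: [[-0.354, -0.935, 0.001], [-0.935, 0.354, 0.0], [-0.001, -0.001, -1.0]]
wrist_force: [0.2, -0.1, -0.6]
gripper_width: 0.003
gripper_force: 0.0
```

Request:
step_arm(targets="0 -0.3 0 0;0 -0.3 0 0;0 -0.2 0 0;0 0 0 0")

```text
time_s: 4.27
tcp_pos: [0.5396, -0.014, 0.095]
ee_rot: [[-0.353, -0.936, -0.0], [-0.936, 0.353, 0.0], [-0.0, 0.0, -1.0]]
wrist_force: [-0.5, -0.2, 0.6]
gripper_width: 0.006
gripper_force: 0.3
```

Request:
step_arm(targets="0 -0.3 0 0;0 0 0 0")

```text
time_s: 4.43
tcp_pos: [0.5428, -0.0152, 0.0951]
ee_rot: [[-0.353, -0.936, 0.001], [-0.936, 0.353, -0.0], [-0.0, -0.001, -1.0]]
wrist_force: [-0.1, 0.1, 0.1]
gripper_width: 0.002
gripper_force: 0.0
```

Request:
step_arm(targets="0 -0.3 0 0;0 0 0 0")

```text
time_s: 4.6
tcp_pos: [0.5456, -0.0163, 0.0951]
ee_rot: [[-0.353, -0.936, 0.001], [-0.936, 0.353, -0.0], [-0.0, -0.001, -1.0]]
wrist_force: [-0.0, -0.4, 0.4]
gripper_width: 0.004
gripper_force: 0.0
```

Request:
step_arm(targets="0 2.2 0 0;0 2.2 0 0;0.9 0 -3.5 0;0 0 -4 0;0 0 -4 0;0 0 -3.8 0;0 0 0 0;0 0 0 0")

```text
time_s: 5.27
tcp_pos: [0.5021, -0.0089, 0.2509]
ee_rot: [[-0.353, -0.936, 0.007], [-0.936, 0.353, 0.002], [-0.004, -0.006, -1.0]]
wrist_force: [-0.7, 0.4, -0.6]
gripper_width: 0.009
gripper_force: 0.0
```

```bash
python3 - <<'E'
from h import *
np.set_printoptions(precision=4,suppress=True)
c=cap('wrist');s=sense();print(s['time_s'],s['tcp_pos'],s['ee_rot'])
cv2.imwrite('pics/w2c.png',cv2.resize(c['frame'][60:310,100:400],None,fx=2.4,fy=2.4,interpolation=2))
E
```

```text
5.3167 [ 0.5008 -0.0091  0.2486] [[-0.3534 -0.9355  0.002 ]
 [-0.9355  0.3534  0.0008]
 [-0.0015 -0.0016 -1.    ]]
```

View pics/w2c.png

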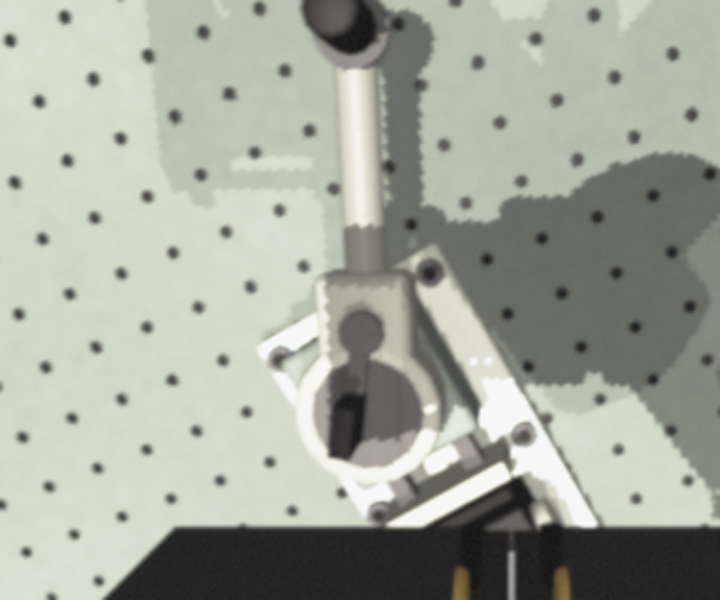

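The fin now lies left of the handle line, which is the far side: its top is near (343,430) and the head centre is at (370,410). Next I measure that and work out the cage position for the knob.

```bash
python3 - <<'E'
from h import *
np.set_printoptions(precision=4,suppress=True)
c=cap('wrist')
g=lambda x,y,z:onz(c,100+x/2.4,60+y/2.4,z)
H=g(370,411,.082);P=g(361,332,.089);F=g(343,430,.112);Fb=g(357,415,.089);K=g(331,14,.114)
print(H,P,F,K,np.linalg.norm((K-H)[:2]));hk=(K-H)[:2];hk/=np.linalg.norm(hk);n=np.array([-hk[1],hk[0]])
for a in(P,F,Fb):print((a-H)[:2]@hk,(a-H)[:2]@n)
H=np.array([.5535,-.0185]);K=K[:2];hk=K-H;hk/=np.linalg.norm(hk);T=H+.13*hk
s=sense();R=np.array(s['ee_rot'])[:2,:2];t=np.array(s['tcp_pos'])
print(t,T,'ang',np.degrees(np.arctan2(hk[1],hk[0])),'toolx ang',np.degrees(np.arctan2(R[1,0],R[0,0])),'shift',100*R.T@(T-t[:2]))
E
```

```text
[ 0.5507 -0.0194  0.082 ] [ 0.5412 -0.0472  0.089 ] [ 0.5546 -0.0217  0.112 ] [ 0.5081 -0.1375  0.114 ] 0.12552344360435094
0.0293137733705942 0.0005007860400292166
0.0007729235683586057 0.004434547602275251
0.0002659595954872317 0.0035177301266105785
[ 0.5001 -0.0092  0.2473] [ 0.5071 -0.1399] ang -110.90397488482387 toolx ang -110.69938342724738 shift [11.9787 -5.275 ]
```

Request:
step_arm(targets="3 -1.3 0 0;3 -1.3 0 0;3 -1.3 0 0;3 -1.4 0 0;0 0 0 0;0 0 3 0;0 0 3 0;0 0 3 0;0 0 3 0;0 0 3 0;0 0 1 0;0 0 0 0", claw=3.6)

```text
time_s: 6.37
tcp_pos: [0.505, -0.1399, 0.0843]
ee_rot: [[-0.353, -0.935, -0.009], [-0.936, 0.353, -0.0], [0.003, 0.009, -1.0]]
wrist_force: [-0.4, -0.8, 0.4]
gripper_width: 0.416
gripper_force: 0.0
```

Request:
step_arm(targets="-0.02 -0.68 0 -3;-0.02 -0.68 0 -3;-0.02 -0.68 0 -3;-0.02 -0.68 0 -3;-0.02 -0.68 0 -3;-0.02 -0.68 0 -3")

```text
time_s: 6.87
tcp_pos: [0.5483, -0.1483, 0.0895]
ee_rot: [[-0.044, -0.999, 0.001], [-0.999, 0.044, -0.0], [0.0, -0.001, -1.0]]
wrist_force: [-0.5, 0.0, 0.0]
gripper_width: 0.415
gripper_force: 0.5
```

Request:
step_arm(targets="-0.02 -0.68 0 -3;-0.02 -0.68 0 -3;-0.02 -0.68 0 -3")

```text
time_s: 7.12
tcp_pos: [0.5687, -0.1476, 0.0896]
ee_rot: [[0.113, -0.994, 0.001], [-0.994, -0.113, -0.001], [0.001, -0.001, -1.0]]
wrist_force: [-0.4, -1.0, -0.5]
gripper_width: 0.411
gripper_force: 0.5
```

Request:
step_arm(targets="-0.02 -0.68 0 -3;-0.02 -0.68 0 -3;-0.02 -0.68 0 -3")

```text
time_s: 7.37
tcp_pos: [0.5888, -0.1437, 0.0896]
ee_rot: [[0.267, -0.964, 0.001], [-0.964, -0.267, -0.001], [0.001, -0.001, -1.0]]
wrist_force: [0.2, -1.2, -0.4]
gripper_width: 0.412
gripper_force: 0.5
```

Request:
step_arm(targets="-0.02 -0.68 0 -3;-0.02 -0.68 0 -3;-0.02 -0.68 0 -3")

```text
time_s: 7.62
tcp_pos: [0.6081, -0.1368, 0.0897]
ee_rot: [[0.415, -0.91, 0.001], [-0.91, -0.415, -0.001], [0.001, -0.001, -1.0]]
wrist_force: [-0.5, -1.6, -0.0]
gripper_width: 0.418
gripper_force: 0.5
```

Request:
step_arm(targets="-0.02 -0.68 0 -3;-0.02 -0.68 0 -3;-0.02 -0.68 0 -3")

```text
time_s: 7.87
tcp_pos: [0.626, -0.1268, 0.0898]
ee_rot: [[0.552, -0.834, 0.002], [-0.834, -0.552, -0.001], [0.002, -0.001, -1.0]]
wrist_force: [-0.6, -1.0, -0.4]
gripper_width: 0.417
gripper_force: 0.5
```

Request:
step_arm(targets="-0.02 -0.68 0 -3;-0.02 -0.68 0 -3;-0.02 -0.68 0 -3")

```text
time_s: 8.12
tcp_pos: [0.6421, -0.1143, 0.0898]
ee_rot: [[0.676, -0.737, 0.002], [-0.737, -0.676, -0.001], [0.002, -0.001, -1.0]]
wrist_force: [-0.7, -0.8, -0.3]
gripper_width: 0.413
gripper_force: 0.5
```

Request:
step_arm(targets="-0.02 -0.68 0 -3;-0.02 -0.68 0 -3")

```text
time_s: 8.28
tcp_pos: [0.6517, -0.1045, 0.0899]
ee_rot: [[0.749, -0.663, 0.002], [-0.663, -0.749, -0.001], [0.002, -0.001, -1.0]]
wrist_force: [-0.6, -1.1, 0.0]
gripper_width: 0.412
gripper_force: 0.5
```

Request:
step_arm(targets="0 -0.34 0 -1.5;0 -0.34 0 -1.5")

```text
time_s: 8.45
tcp_pos: [0.6559, -0.0991, 0.0895]
ee_rot: [[0.782, -0.623, 0.002], [-0.623, -0.782, -0.001], [0.002, -0.001, -1.0]]
wrist_force: [-0.7, -0.8, 0.6]
gripper_width: 0.414
gripper_force: 0.4
```

Request:
step_arm(targets="0 -0.34 0 -1.5")

```text
time_s: 8.53
tcp_pos: [0.6577, -0.0966, 0.0891]
ee_rot: [[0.798, -0.603, 0.001], [-0.603, -0.798, -0.0], [0.001, -0.0, -1.0]]
wrist_force: [-0.8, -1.0, 0.3]
gripper_width: 0.409
gripper_force: 0.4
```

Request:
step_arm(targets="0 -0.34 0 -1.5")

```text
time_s: 8.62
tcp_pos: [0.6596, -0.0938, 0.0887]
ee_rot: [[0.813, -0.582, 0.001], [-0.582, -0.813, -0.0], [0.001, -0.0, -1.0]]
wrist_force: [-1.1, -0.5, 0.6]
gripper_width: 0.41
gripper_force: 0.4
```

Request:
step_arm(targets="0 -0.25 0 -1")

```text
time_s: 8.7
tcp_pos: [0.661, -0.0917, 0.0884]
ee_rot: [[0.823, -0.567, 0.0], [-0.567, -0.823, -0.0], [0.0, -0.0, -1.0]]
wrist_force: [0.5, -0.3, 0.6]
gripper_width: 0.41
gripper_force: 0.4
```

Request:
step_arm(targets="0 -0.25 0 -1")

```text
time_s: 8.78
tcp_pos: [0.6616, -0.0904, 0.0883]
ee_rot: [[0.833, -0.553, -0.002], [-0.553, -0.833, -0.001], [-0.001, 0.002, -1.0]]
wrist_force: [-3.6, -8.5, 1.9]
gripper_width: 0.416
gripper_force: 4.2
```

Request:
step_arm(targets="0 -0.2 0 -1")

```text
time_s: 8.87
tcp_pos: [0.6613, -0.0902, 0.0882]
ee_rot: [[0.843, -0.538, -0.006], [-0.538, -0.843, -0.003], [-0.003, 0.006, -1.0]]
wrist_force: [-5.4, -11.7, 3.9]
gripper_width: 0.415
gripper_force: 5.9
```

Request:
step_arm(targets="0 0.45 0 2;-0.02 0.68 0 3;-0.02 0.68 0 3;-0.02 0.68 0 3;-0.02 0.68 0 3")

```text
time_s: 9.28
tcp_pos: [0.6433, -0.1122, 0.0879]
ee_rot: [[0.685, -0.729, 0.001], [-0.729, -0.685, 0.001], [0.0, -0.001, -1.0]]
wrist_force: [0.6, 1.5, -0.1]
gripper_width: 0.413
gripper_force: 0.4
```

Request:
step_arm(targets="-0.02 0.68 0 3;-0.02 0.68 0 3")

```text
time_s: 9.45
tcp_pos: [0.6329, -0.1209, 0.0879]
ee_rot: [[0.605, -0.796, 0.001], [-0.796, -0.605, 0.001], [0.0, -0.001, -1.0]]
wrist_force: [0.0, -0.1, 0.3]
gripper_width: 0.416
gripper_force: 0.4
```

Request:
step_arm(targets="-0.02 0.68 0 3;-0.02 0.68 0 3")

```text
time_s: 9.62
tcp_pos: [0.6217, -0.1286, 0.0879]
ee_rot: [[0.518, -0.855, 0.001], [-0.855, -0.518, 0.001], [0.0, -0.001, -1.0]]
wrist_force: [0.9, 1.4, -0.8]
gripper_width: 0.414
gripper_force: 0.4
```

Request:
step_arm(targets="-0.02 0.68 0 3;-0.02 0.68 0 3")

```text
time_s: 9.78
tcp_pos: [0.6097, -0.135, 0.0879]
ee_rot: [[0.426, -0.905, 0.001], [-0.905, -0.426, 0.001], [-0.0, -0.001, -1.0]]
wrist_force: [1.1, -0.4, -0.3]
gripper_width: 0.415
gripper_force: 0.4
```

Request:
step_arm(targets="-0.02 0.68 0 3;-0.02 0.68 0 3")

```text
time_s: 9.95
tcp_pos: [0.5971, -0.1401, 0.088]
ee_rot: [[0.329, -0.944, 0.001], [-0.944, -0.329, 0.001], [-0.0, -0.001, -1.0]]
wrist_force: [0.7, -0.2, 0.3]
gripper_width: 0.414
gripper_force: 0.4
```

Request:
step_arm(targets="-0.01 0.45 0 2;-0.01 0.45 0 2")

```text
time_s: 10.12
tcp_pos: [0.5885, -0.1428, 0.088]
ee_rot: [[0.263, -0.965, 0.001], [-0.965, -0.263, 0.0], [-0.0, -0.001, -1.0]]
wrist_force: [0.7, 0.2, -0.7]
gripper_width: 0.415
gripper_force: 0.4
```

Request:
step_arm(targets="-0.01 0.45 0 2;-0.01 0.45 0 2")

```text
time_s: 10.28
tcp_pos: [0.5798, -0.1447, 0.088]
ee_rot: [[0.195, -0.981, 0.001], [-0.981, -0.195, 0.0], [-0.0, -0.001, -1.0]]
wrist_force: [0.3, 0.2, -0.2]
gripper_width: 0.415
gripper_force: 0.4
```

Request:
step_arm(targets="-0.01 0.45 0 2;-0.01 0.45 0 2")

```text
time_s: 10.45
tcp_pos: [0.571, -0.1461, 0.088]
ee_rot: [[0.126, -0.992, 0.001], [-0.992, -0.126, 0.0], [-0.0, -0.001, -1.0]]
wrist_force: [0.9, -0.3, -0.3]
gripper_width: 0.412
gripper_force: 0.4
```

Still only about 1 N after some 40° forward, though driving should have begun, so I'll look.

```bash
python3 - <<'E'
from h import *
a=cap('top')['frame'][205:295,235:395];b=cap('side')['frame'][170:290,275:375];w=cap('wrist')['frame']
a=cv2.resize(a,(480,270),interpolation=2);b=cv2.resize(b,(300,360),interpolation=2);w=cv2.resize(w[100:340,180:500],(320,240))
o=np.zeros((600,800,3),np.uint8);o[:270,:480]=a;o[:360,490:790]=b;o[300:540,:320]=w
cv2.imwrite('pics/m.png',o)
E
```

```text
(no output)
```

View pics/m.png

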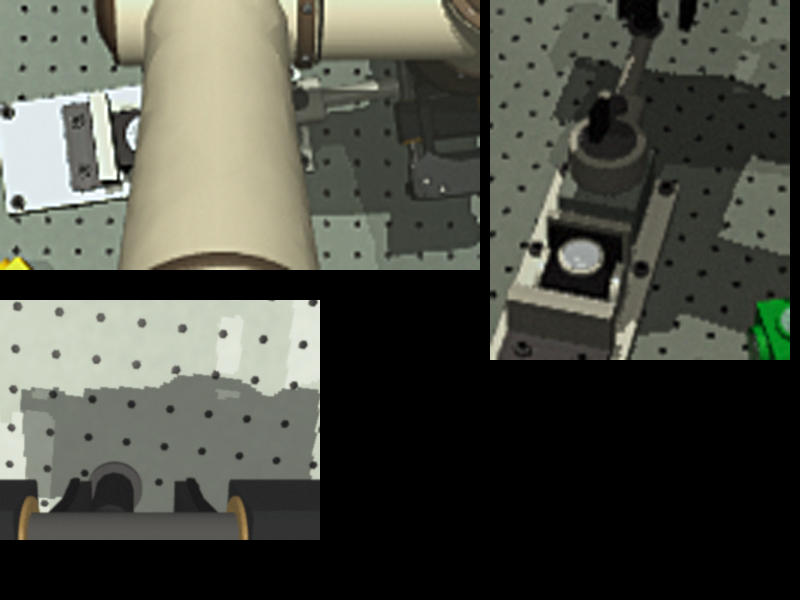

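Side crop: the fin stands on the far side of the head near (600,120) and the handle is at about 0 and following. The knob rests on one finger in the wrist crop near (115,490). I'll continue forward gently.

Request:
step_arm(targets="-0.01 0.45 0 2;-0.01 0.45 0 2")

```text
time_s: 10.77
tcp_pos: [0.5627, -0.1471, 0.0882]
ee_rot: [[0.058, -0.998, 0.002], [-0.998, -0.058, -0.0], [0.0, -0.002, -1.0]]
wrist_force: [1.2, 0.4, -0.5]
gripper_width: 0.414
gripper_force: 0.4
```

Request:
step_arm(targets="-0.01 0.45 0 2;-0.01 0.45 0 2")

```text
time_s: 10.93
tcp_pos: [0.5535, -0.1473, 0.0882]
ee_rot: [[-0.012, -1.0, 0.002], [-1.0, 0.012, -0.0], [-0.0, -0.002, -1.0]]
wrist_force: [0.9, -0.3, 0.4]
gripper_width: 0.417
gripper_force: 0.4
```

Request:
step_arm(targets="-0.01 0.45 0 2;-0.01 0.45 0 2")

```text
time_s: 11.1
tcp_pos: [0.5444, -0.1469, 0.0882]
ee_rot: [[-0.082, -0.997, 0.002], [-0.997, 0.082, 0.0], [-0.0, -0.002, -1.0]]
wrist_force: [1.3, 0.7, -0.4]
gripper_width: 0.411
gripper_force: 0.4
```

Free both ways is suspicious. I'll measure the lever from the side camera against the projected fin positions.

```bash
python3 - <<'E'
from h import *
np.set_printoptions(precision=1,suppress=True)
c=cap('side');H=np.array([.5525,-.0175])
print(sense()['tcp_pos'])
for ha in(-86,-90,-94):
  h=np.array([np.cos(np.radians(ha)),np.sin(np.radians(ha))]);n=np.array([-h[1],h[0]])
  print(ha,'knob',np.array(proj(c,[*(H+.13*h),.075])),[np.array(proj(c,[*(H+.03*h-.03*(np.cos(a)*h-np.sin(a)*n)),.112])) for a in(-.4,-.2,0,.2,.4)])
print('head',proj(c,[*H,.082]))
f=c['frame'];g=f.max(2);print(g[190:232:1,296:336])
o=cv2.resize(f[165:240,285:385],(800,600),interpolation=2);cv2.imwrite('pics/s2.png',o)
E
```

```text
[ 0.5 -0.1  0.1]
-86 knob [333.2 179.5] [array([320.4, 205.7]), array([317.4, 205.6]), array([314.4, 205.1]), array([311.7, 204.2]), array([309.3, 203. ])]
-90 knob [337.1 180.5] [array([320.3, 205.9]), array([317.3, 205.7]), array([314.4, 205.1]), array([311.8, 204.1]), array([309.5, 202.8])]
-94 knob [340.9 181.6] [array([320.2, 206.2]), array([317.2, 205.9]), array([314.4, 205.1]), array([311.9, 204. ]), array([309.7, 202.6])]
head (np.float64(314.269622296707), np.float64(215.93377958759848))
[[117 121 120 ...  74  62  47]
 [117 116 119 ... 112  91  48]
 [118 118 120 ... 104  79  48]
 ...
 [162 207 203 ...  36  39  41]
 [194 206 198 ...  23  26  27]
 [200 203 158 ...   2   3  21]]
```

View pics/s2.png

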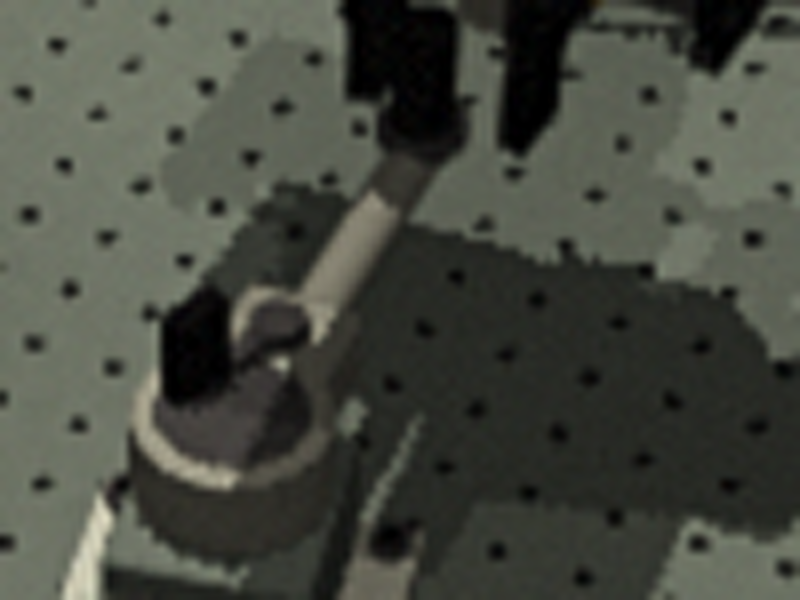

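The fin top is at about pixel (309,203), which matches lever +0.4, fully set to tighten. Now I check whether the jaw has moved, using intensity profiles along the clamp.

```bash
cat > prof.py <<'E'
from h import *
np.set_printoptions(precision=0,suppress=True,linewidth=250)
c=cap('side');f1=c['frame'];f0=cv2.imread('pics/side0.png')
H=np.array([.5525,-.0175]);a=np.radians(98.7);y=np.array([np.cos(a),np.sin(a)]);x=np.array([y[1],-y[0]])
ys=np.arange(44,126,2)
print(ys)
for X in(-.025,0.,.025):
  for n,f in(('0',f0),('1',f1)):
    P=np.array([proj(c,[*(H+X*x+k/1000*y),.052]) for k in ys],np.float32)
    print(X,n,cv2.remap(f,P[:,:1],P[:,1:],1).max(2).ravel())
E
python3 prof.py
```

```text
[ 44  46  48  50  52  54  56  58  60  62  64  66  68  70  72  74  76  78  80  82  84  86  88  90  92  94  96  98 100 102 104 106 108 110 112 114 116 118 120 122 124]
-0.025 0 [ 67 112 152 150 114  59  45  45  47  40  28  19   7   8   8   6   1  11  33  48  50  52  70  78  64  62  68  59  29  28  25  16   3   1  13  46 108 138 143 143 147]
-0.025 1 [ 49  65  81  82  72  55  51  49  50  41  27  18  10   6   7   7   1   7  21  29  31  28  36  40  35  50  69  67  32  30  27  17   6   2  13  50 117 148 155 156 161]
0.0 0 [ 71 120 140 146 135  66  39  25  16  17  44 100 166 169 155 145 148 156 167 160 170 170 151 145 140 139 147  78  34  15  15  19  15  10   9  49 109 148 144 146 149]
0.0 1 [ 78 130 152 158 144  72  43  28  19  17  29  63 129 163 165 159 160 168 180 173 182 183 164 157 151 150 159  87  39  18  17  19  18  14   9  54 119 161 156 155 160]
0.025 0 [121 131 142 147 131  79  36  24  25  27  28  42  74 104 146 186 174 118  82  86  94  86  82 129 189 193 191 190 190 190 189 188 189 192 189 175 146 142 143 146 150]
0.025 1 [130 142 154 161 144  86  40  27  26  30  33  46  82 114 158 199 187 128  92  97 104  93  88 139 203 208 206 204 203 204 202 201 203 206 203 188 157 151 154 158 163]
```

Jaw unmoved and the lever is properly set, so I carry on forward.

Request:
step_arm(targets="-0.01 0.45 0 2;-0.01 0.45 0 2")

```text
time_s: 11.37
tcp_pos: [0.5358, -0.1459, 0.0883]
ee_rot: [[-0.15, -0.989, 0.002], [-0.989, 0.15, -0.0], [-0.0, -0.002, -1.0]]
wrist_force: [1.1, -0.2, -0.2]
gripper_width: 0.413
gripper_force: 0.4
```

Request:
step_arm(targets="-0.01 0.45 0 2;-0.01 0.45 0 2")

```text
time_s: 11.53
tcp_pos: [0.5279, -0.1442, 0.0883]
ee_rot: [[-0.219, -0.976, 0.004], [-0.976, 0.219, -0.0], [-0.001, -0.004, -1.0]]
wrist_force: [4.9, -1.6, -3.1]
gripper_width: 0.411
gripper_force: 2.4
```

Request:
step_arm(targets="-0.01 0.45 0 2;-0.01 0.45 0 2")

```text
time_s: 11.7
tcp_pos: [0.5214, -0.1422, 0.0886]
ee_rot: [[-0.286, -0.958, 0.009], [-0.958, 0.286, -0.001], [-0.002, -0.009, -1.0]]
wrist_force: [9.0, -4.2, -6.9]
gripper_width: 0.418
gripper_force: 4.5
```

```bash
python3 prof.py | sed -n 1,9p; python3 -c "
from h import *
s=sense();print(s['time_s'],s['tcp_pos'],s['wrist_force'],s['moment'],s['joints'])"
```

```text
[ 44  46  48  50  52  54  56  58  60  62  64  66  68  70  72  74  76  78  80  82  84  86  88  90  92  94  96  98 100 102 104 106 108 110 112 114 116 118 120 122 124]
-0.025 0 [ 67 112 152 150 114  59  45  45  47  40  28  19   7   8   8   6   1  11  33  48  50  52  70  78  64  62  68  59  29  28  25  16   3   1  13  46 108 138 143 143 147]
-0.025 1 [ 69 115 164 161 124  66  48  47  49  43  31  21   9  11  10   7   3  12  36  54  57  57  74  84  73  71  74  64  33  31  26  15   4   1  13  50 114 147 153 154 159]
0.0 0 [ 71 120 140 146 135  66  39  25  16  17  44 100 166 169 155 145 148 156 167 160 170 170 151 145 140 139 147  78  34  15  15  19  15  10   9  49 109 148 144 146 149]
0.0 1 [ 75 128 150 157 145  73  44  28  15  19  48 107 177 181 165 158 159 166 178 171 183 183 161 158 151 147 159  87  38  19  21  21  19  14   8  55 119 160 154 156 159]
0.025 0 [121 131 142 147 131  79  36  24  25  27  28  42  74 104 146 186 174 118  82  86  94  86  82 129 189 193 191 190 190 190 189 188 189 192 189 175 146 142 143 146 150]
0.025 1 [129 142 154 159 145  88  40  26  25  29  33  47  81 111 154 198 185 127  90  94 102  92  88 138 201 208 205 203 202 204 202 200 200 205 202 187 154 152 154 157 160]
11.75 [ 0.52048211 -0.14203995  0.0885819 ] [ 5.46208361 -2.14537453 -5.13444308] [-0.78925285 -1.63486383 -0.02466253] [  2.00115907  21.54431908 -22.11001016   0.08555403 -45.89378038
 -18.75793335]
```

The force settled to about 5.9 N, which is drive level, so the ratchet has engaged. Driving slowly.

Request:
step_arm(targets="0 0.23 0 1;0 0.23 0 1;0 0.23 0 1;0 0.23 0 1")

```text
time_s: 12.08
tcp_pos: [0.5129, -0.1395, 0.0886]
ee_rot: [[-0.351, -0.936, 0.009], [-0.936, 0.351, -0.001], [-0.002, -0.009, -1.0]]
wrist_force: [7.8, -4.3, -5.5]
gripper_width: 0.413
gripper_force: 4.2
```

Request:
step_arm(targets="0 0.23 0 1;0 0.23 0 1;0 0.23 0 1")

```text
time_s: 12.33
tcp_pos: [0.5064, -0.137, 0.0887]
ee_rot: [[-0.4, -0.917, 0.009], [-0.917, 0.4, -0.001], [-0.002, -0.008, -1.0]]
wrist_force: [7.3, -4.5, -5.5]
gripper_width: 0.416
gripper_force: 4.2
```

```bash
python3 prof.py | sed -n 1,5p; python3 -c "
from h import *
s=sense();print(s['time_s'],s['tcp_pos'],s['wrist_force'])"
```

```text
[ 44  46  48  50  52  54  56  58  60  62  64  66  68  70  72  74  76  78  80  82  84  86  88  90  92  94  96  98 100 102 104 106 108 110 112 114 116 118 120 122 124]
-0.025 0 [ 67 112 152 150 114  59  45  45  47  40  28  19   7   8   8   6   1  11  33  48  50  52  70  78  64  62  68  59  29  28  25  16   3   1  13  46 108 138 143 143 147]
-0.025 1 [ 50  82 136 155 159 145  74  50  46  43  32  21  11  12  10   7   4  10  34  51  57  59  75  83  70  68  73  64  30  30  27  18   5   3  14  49 116 148 154 154 158]
0.0 0 [ 71 120 140 146 135  66  39  25  16  17  44 100 166 169 155 145 148 156 167 160 170 170 151 145 140 139 147  78  34  15  15  19  15  10   9  49 109 148 144 146 149]
0.0 1 [ 43  67 124 156 157 134  82  40  21  21  48 107 175 180 165 156 158 166 178 171 180 181 161 157 151 147 155  86  39  17  17  18  18  15   6  54 119 160 155 154 157]
12.3833 [ 0.50582329 -0.13689295  0.08864448] [ 6.74127124 -3.64175804 -5.10494848]
```

Request:
step_arm(targets="0 0 0 0;0 0 0 0;0 0 0 0")

```text
time_s: 12.63
tcp_pos: [0.5058, -0.1369, 0.0886]
ee_rot: [[-0.399, -0.917, 0.007], [-0.917, 0.399, -0.001], [-0.002, -0.007, -1.0]]
wrist_force: [5.1, -3.3, -4.9]
gripper_width: 0.418
gripper_force: 3.4
```

Request:
step_arm(targets="0 0.23 0 1;0 0 0 0")

```text
time_s: 12.8
tcp_pos: [0.5039, -0.136, 0.0887]
ee_rot: [[-0.415, -0.91, 0.008], [-0.91, 0.415, -0.001], [-0.002, -0.008, -1.0]]
wrist_force: [6.5, -4.7, -4.6]
gripper_width: 0.417
gripper_force: 3.7
```

Request:
step_arm(targets="0 0.23 0 1;0 0.23 0 1;0 0 0 0;0 0 0 0")

```text
time_s: 13.13
tcp_pos: [0.4997, -0.1341, 0.0887]
ee_rot: [[-0.446, -0.895, 0.008], [-0.895, 0.446, -0.001], [-0.002, -0.007, -1.0]]
wrist_force: [6.1, -3.6, -4.5]
gripper_width: 0.414
gripper_force: 3.6
```

Request:
step_arm(targets="0 0.23 0 1;0 0.23 0 1;0 0 0 0;0 0 0 0")

```text
time_s: 13.47
tcp_pos: [0.4956, -0.132, 0.0887]
ee_rot: [[-0.477, -0.879, 0.008], [-0.879, 0.477, -0.001], [-0.003, -0.007, -1.0]]
wrist_force: [6.5, -3.7, -4.8]
gripper_width: 0.415
gripper_force: 3.7
```

Request:
step_arm(targets="0 0.23 0 1;0 0.23 0 1;0 0 0 0;0 0 0 0")

```text
time_s: 13.8
tcp_pos: [0.4914, -0.1298, 0.0887]
ee_rot: [[-0.508, -0.862, 0.007], [-0.862, 0.508, -0.001], [-0.003, -0.007, -1.0]]
wrist_force: [5.6, -4.6, -4.3]
gripper_width: 0.417
gripper_force: 3.7
```

Request:
step_arm(targets="0 0.23 0 1;0 0.23 0 1;0 0 0 0;0 0 0 0")

```text
time_s: 14.13
tcp_pos: [0.4876, -0.1275, 0.0887]
ee_rot: [[-0.537, -0.843, 0.007], [-0.843, 0.537, -0.001], [-0.003, -0.007, -1.0]]
wrist_force: [6.2, -5.6, -4.8]
gripper_width: 0.415
gripper_force: 3.9
```

```bash
python3 prof.py
```

```text
[ 44  46  48  50  52  54  56  58  60  62  64  66  68  70  72  74  76  78  80  82  84  86  88  90  92  94  96  98 100 102 104 106 108 110 112 114 116 118 120 122 124]
-0.025 0 [ 67 112 152 150 114  59  45  45  47  40  28  19   7   8   8   6   1  11  33  48  50  52  70  78  64  62  68  59  29  28  25  16   3   1  13  46 108 138 143 143 147]
-0.025 1 [ 36  40  55 105 146 163 158 105  57  43  34  24  13  13  13  10   4   4  19  33  39  53  72  80  69  70  78  70  35  35  31  20   9   4  16  51 116 146 152 153 156]
0.0 0 [ 71 120 140 146 135  66  39  25  16  17  44 100 166 169 155 145 148 156 167 160 170 170 151 145 140 139 147  78  34  15  15  19  15  10   9  49 109 148 144 146 149]
0.0 1 [ 35  33  59 105 157 156 137  94  45  26  28  63 130 161 175 162 159 164 177 170 179 178 159 158 162 171 184 117  60  25  16  18  18  15  16  55 116 158 153 153 158]
0.025 0 [121 131 142 147 131  79  36  24  25  27  28  42  74 104 146 186 174 118  82  86  94  86  82 129 189 193 191 190 190 190 189 188 189 192 189 175 146 142 143 146 150]
0.025 1 [132 147 165 173 160 152 132  73  47  34  25  28  43  60  85 103 106  75  71  75  79  75  88 141 202 205 202 201 201 202 200 198 197 202 199 185 155 150 151 152 156]
```

Request:
step_arm(targets="0 0.23 0 1;0 0 0 0;0 0 0 0")

```text
time_s: 14.43
tcp_pos: [0.4859, -0.1264, 0.0887]
ee_rot: [[-0.552, -0.834, 0.008], [-0.834, 0.552, -0.001], [-0.003, -0.007, -1.0]]
wrist_force: [6.3, -6.2, -4.8]
gripper_width: 0.417
gripper_force: 4.4
```

Request:
step_arm(targets="0 0.23 0 1;0 0 0 0;0 0 0 0")

```text
time_s: 14.68
tcp_pos: [0.4841, -0.1252, 0.0887]
ee_rot: [[-0.566, -0.824, 0.008], [-0.824, 0.566, -0.002], [-0.003, -0.008, -1.0]]
wrist_force: [7.3, -6.6, -6.0]
gripper_width: 0.416
gripper_force: 4.8
```

Request:
step_arm(targets="0 0 0 0")

```text
time_s: 14.77
tcp_pos: [0.4841, -0.1252, 0.0887]
ee_rot: [[-0.566, -0.824, 0.008], [-0.824, 0.566, -0.002], [-0.003, -0.008, -1.0]]
wrist_force: [7.2, -5.6, -6.5]
gripper_width: 0.414
gripper_force: 4.7
```

```bash
cat > avg.py <<'E'
from h import *
F=[]
for i in range(8):
    cams.capture('side');s=sense();F.append([*s['wrist_force'],*s['moment']])
F=np.array(F);R=np.array(s['ee_rot']);m=F.mean(0)
print(s['time_s'],s['tcp_pos'],'tool F',(R.T@m[:3]).round(2),'tool M',(R.T@m[3:]).round(3),'std',F.std(0)[:3].round(2))
E
python3 avg.py; python3 prof.py
```

```text
15.1667 [ 0.48410541 -0.1252026   0.0886902 ] tool F [ 1.03 -9.23  5.92] tool M [2.583 0.385 0.01 ] std [0.28 0.53 0.3 ]
[ 44  46  48  50  52  54  56  58  60  62  64  66  68  70  72  74  76  78  80  82  84  86  88  90  92  94  96  98 100 102 104 106 108 110 112 114 116 118 120 122 124]
-0.025 0 [ 67 112 152 150 114  59  45  45  47  40  28  19   7   8   8   6   1  11  33  48  50  52  70  78  64  62  68  59  29  28  25  16   3   1  13  46 108 138 143 143 147]
-0.025 1 [ 34  38  54 105 147 161 161 105  52  42  32  23  15  13  12  10   4   5  20  34  36  52  72  81  68  71  78  69  33  35  31  21  10   5  15  50 113 147 152 152 158]
0.0 0 [ 71 120 140 146 135  66  39  25  16  17  44 100 166 169 155 145 148 156 167 160 170 170 151 145 140 139 147  78  34  15  15  19  15  10   9  49 109 148 144 146 149]
0.0 1 [ 35  33  59 110 163 160 152 121  54  27  27  62 130 161 175 162 157 164 180 170 179 179 159 157 160 170 185 117  60  26  15  15  16  15  16  55 116 157 152 155 157]
0.025 0 [121 131 142 147 131  79  36  24  25  27  28  42  74 104 146 186 174 118  82  86  94  86  82 129 189 193 191 190 190 190 189 188 189 192 189 175 146 142 143 146 150]
0.025 1 [131 146 163 171 159 152 136  87  52  34  26  27  42  58  84 104 107  76  70  74  79  75  87 140 203 205 201 199 200 198 198 198 199 203 199 184 153 149 151 154 156]
```

The cube windows no longer shift while the jaw edge still creeps, so the cube is held. The steady tangential force averages 9.2 N. Releasing by opening the fingers, then lifting.

Request:
step_arm(targets="0 -0.3 0 0;0 -0.3 0 0;0 0 0 0;0 0 0 0;0 0 0 0", claw=5.6)

```text
time_s: 15.63
tcp_pos: [0.4846, -0.1277, 0.088]
ee_rot: [[-0.569, -0.823, -0.0], [-0.823, 0.569, 0.0], [0.0, 0.0, -1.0]]
wrist_force: [1.2, -0.2, 1.1]
gripper_width: 0.629
gripper_force: 0.5
```

Request:
step_arm(targets="0 0 -1 0;0 0 -2 0;0 0 -3 0;0 0 -3 0;0 0 -3 0;0 0 -3 0;0 0 0 0;0 0 0 0;0 0 0 0")

```text
time_s: 16.38
tcp_pos: [0.4833, -0.1275, 0.2371]
ee_rot: [[-0.569, -0.822, -0.003], [-0.822, 0.569, 0.001], [0.001, 0.003, -1.0]]
wrist_force: [-0.5, -0.4, -1.3]
gripper_width: 0.642
gripper_force: 0.0
```

```bash
python3 prof.py | sed -n 5,6p; python3 - <<'E'
from h import *
print(sense()['tcp_pos'],sense()['wrist_force'])
f=cap('side')['frame'];w=cap('wrist')['frame']
o=np.zeros((480,800,3),np.uint8);o[:,:340]=cv2.resize(f[170:310,270:370],(340,476),interpolation=2)[:480].copy() if 0 else cv2.resize(f[170:311,270:370],(340,480),interpolation=2)
o[:345,340:]=cv2.resize(w,(460,345));cv2.imwrite('pics/end.png',o)
E
```

```text
0.0 1 [ 30  30  56 106 157 156 148 117  52  27  26  59 125 157 171 159 154 160 172 164 174 175 155 154 157 165 181 113  57  24  17  19  17  16  15  53 113 153 149 148 153]
0.025 0 [121 131 142 147 131  79  36  24  25  27  28  42  74 104 146 186 174 118  82  86  94  86  82 129 189 193 191 190 190 190 189 188 189 192 189 175 146 142 143 146 150]
[ 0.48328105 -0.12756288  0.23656814] [-0.39223441  1.36671637  0.19230925]
```

View pics/end.png

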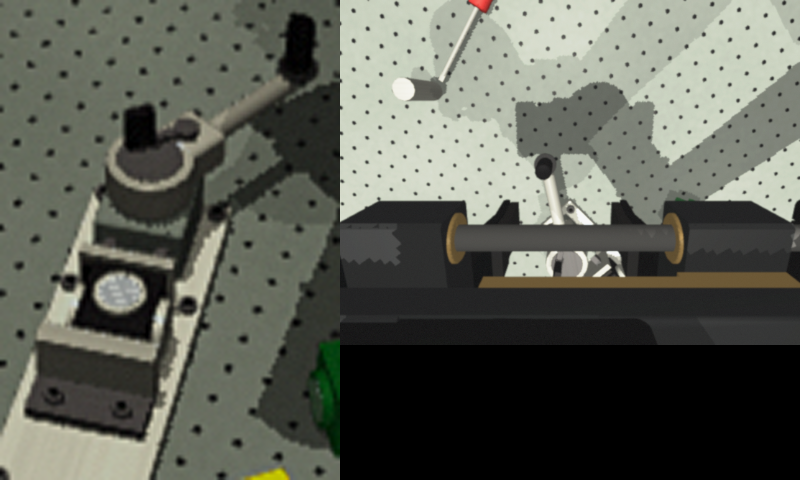

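The lever fin is on the far, tightening side at (140,125). The jaw is closed on the cube at (120,290), which sits against the stop, and nothing shifted on release. The gripper is clear, so I'm handing in.

```bash
python3 -c "
from station import r
print(r.finish_job())"
```

```text
the job is handed in; nothing more can be done
None
```

I flipped the lever to tightening, swung the handle back to its far stop (about 1 N all the way, jaw not opened), then swung it forward until the cube stopped shifting against the stop at about 9.2 N on the knob (moving readings touched 10 N), and handed in at about 17 s with the gripper clear; the ratchet engaged later than expected, after roughly 1 rad of free forward swing, and drove at about 6–7 N instead of 4–5 N, so the cube may be held less tightly than 9 N implies.

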